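# Set the outrigger leg of a small bench crane on a packing board

## Task

The small bench crane must be steadied before anything is lifted with it. Slide the loose packing board in so that it lies flat on the bench right under the foot of the crane's outrigger leg, then wind the leg's crank clockwise until the foot meets the board and you feel the crank clearly stiffen, so that the foot bears firmly on it. Stop there: do not wind on until the crane's base lifts off the bench, do not shove the crane, leave the other things alone, and let go of the crank.

Things in the scene. Friction and masses are not known exactly. Their poses are not given: they have to be found in the camera images.
- hoist: grey steel bench crane, 25 kg, standing loose: base plate 240 x 180 mm, dark ballast slabs, square post, parked jib 345 mm up, and a 40 mm square outrigger beam (102 to 142 mm above the bench) running along its own -x to an upright screw-jack leg 330 mm from the origin. Origin: centre of the base's underside, z up. Above about 90 N on the foot the base starts to lift.
- leg_axis (a point): point on the bench vertically under the centre of the leg's foot, on the axis of leg and crank; axes as the crane's (-x points outward along the beam, away from the crane). The foot is a flat steel disc, 36 mm across, on a rubber buffer; its underside starts 40 to 66 mm above the bench (not measured). The leg's tube, 54 mm wide at most, ends 78 mm above the bench.
- crank_hub (a point): crank hub on top of the leg, 0.21 m up. Clockwise from above winds the foot down 24 mm a turn. Friction is a steady 2 to 4 N at the handle; a load on the foot pushes back with 0.07 N more per newton. On the board the foot gains 20 to 30 N per mm; firm is 30 to 75 N (2 to 5 N more at the handle). Let go, friction holds up to 35 N; from a higher load the crank springs back to that.
- handle (a point): centre of the crank's upright black round handle, 22 mm in diameter and 70 mm long (30 mm of it below this point, 40 mm above, 27 mm wide at the top end). It spins freely on its own pin and stands on the crank arm 55 mm from the axis, its centre 0.246 m above the bench. The crank may start at any angle.
- drill_case: bystander: small closed red case, 100 x 58 x 30 mm, origin at the centre of its underside
- board: packing board of plain wood, 240 x 64 x 24 mm, 0.26 kg, lying loose. Origin at its centre, 12 mm above the bench; x along its length, y across its width, z up. Fixed things to keep clear of: a black heat gun, 90 mm high, lies in x 0.435 to 0.62, y 0.145 to 0.375 of the world frame; a tape roll, 68 mm wide and 26 mm high, stands at x 0.606, y -0.155.
- tape_rule: bystander: yellow tape measure, 99 x 63 x 37 mm, origin at the centre of its underside
- jar: bystander: small glass jar of screws, 58 mm in diameter, 77 mm high, origin at the centre of its underside

How it is judged:
By the outcome, as a careful person would: the job done as asked, in the order asked, and still so for the second after the job is handed in, with the robot touching nothing.
It also fails if it takes over 67 s, if anything falls off the work surface, if the arm or the gripper's body presses on something with over 40 N, if the wrist force passes 120 N, or if a joint passes its speed limit or range.

## Robot

A 6-joint arm with a two-finger parallel gripper is mounted at the origin on a cart in front of the work surface, level with it; the furniture and walls round the work are solid. World frame = base frame: x ahead of the robot, y to its left, z up, the work surface at z = 0. Lengths are in m, angles in rad, forces in N, time in s.
With the tool pointing down it reaches from about 0.425 to 0.95 m from the base axis. Payload 14.7 kg.
Tool frame: the origin (TCP) lies midway between the tips of the shut fingers; the grasp point (between the pads) lies 19 mm behind it; z points along the fingers, y is the line along which they close (so a half turn about z gives the same grasp; the last joint's range is limited). The gripper opens to 85 mm and grips with 20 to 120 N. Pads are 22 mm wide; open, the fingers measure 114 mm over their backs; the gripper's body (76 mm by 85 mm) begins 54 mm behind the grasp point. The pads swing forward as they close: fully open they stand 13 mm farther back than shut.
Start: joints at [1.16, 0.48, 1.596, -0, 1.065, -0.047], TCP at [0.231, 0.607, 0.199] pointing down, gripper open.
Joint ranges: [-2.75, 2.75], [-0.82, 2.05], [0.23, 2.67], [-1.56, 4.7], [0.09, 2.69], [-2.92, 2.92]. Speed limits (rad/s): [1.89, 1.89, 2.39, 3.01, 3.01, 3.01].

## Interface

Orientations are given as [roll, pitch, yaw] about the fixed x, y, z axes, in that order (R = Rz(yaw) Ry(pitch) Rx(roll)).
In Python, from rig import bot, get_image, camera_info gives the robot as it stands.
- The arm moves only by the tool play_rows, never from a script. Its argument "rows" is one flat list of numbers, 5 for each row, row after row: the shift along the tool's x, y, z in m, then the turn about the tool's z in degrees, then the closure, from 0 (fully open) to 1 (shut). A call has 1 to 5 rows; each row shifts and turns the commanded pose from where the row before left it, along the tool's axes as they then stand; what a row does not reach is not made up. A row lasts 1/8 s, in which the tool goes at most 62.5 mm and 10.7 degrees, less where a joint would pass 70% of its speed; a pose out of reach is approached as far as the arm can. A call with a gripper value outside its range is refused whole. The fingers move at their own pace and stop on an object; "newtons" is the grip in N (left out, the last holds). Time passes only in rows, so rows that do not move let the fingers close. It gives the time, the measured TCP pose, the force, the opening and the grip force at its end, in the units of the state.
- bot.get_state(): the state, without advancing time (a new reading comes with each control period).
- get_image(name): name is "scene" or "top"; returns the picture (400x640x3 uint8, red, green, blue); there is no depth.
- camera_info(name): a dict with "vertical_fov" (degrees; the focal length in pixels is half the picture's height over the tangent of half this angle, whatever the lens; pixels are square), "cx", "cy" (the principal point, pixels), "D" ([k1, k2, p1, p2, k3] as OpenCV has them; the pictures are not rectified), "R" (3x3) and "t" (3): a world point X has camera coordinates R X + t. Camera axes: x right, y down, z forward; pixel columns grow to the right and rows downward; lengths in m; the calibration is good to about 2 mm. A picture is of the moment at which its call begins. camera_info takes no time and is no camera call.
- bot.close_job(): hands the job in; it is judged then, once.
The state is a dict: "time_s": time; "joint_positions": joint angles; "joint_vel": joint speeds; "joint_efforts": joint torques, N m; "tcp_pos": TCP position; "orientation": TCP orientation; "contact_force": force on the tool from outside, world axes, zero at the start; "ft_torque": the same for the moment, N m; "finger_gap": opening from 0.0 (shut) to 1.0 (fully open); "gripper_force": force on a finger pad.
Only numpy, scipy, OpenCV 4.12 (cv2) and the standard library are available. Lean on these libraries where they do the work, as an engineer would, in place of code of your own. Each camera call takes 0.05 s, during which the arm holds its last target. There are 200 camera calls.

## Working session

There is one attempt and no reset: what is moved stays moved. The work goes in short steps, Python scripts to look and compute and a tool call to move; the robot and the scene stay as the last step left them, time stands still between calls to the robot, and variables do not carry over. Pictures are saved under pics/ and viewed, at most 10 in all, crops included, and the job is handed in when it is done.

Besides the shell and the picture viewer there is one more tool, called after ">>>" by a JSON object that holds its "api" and its "payload". play_rows: Moves the arm, as the interface text tells. Its arguments: {"type":"object","properties":{"rows":{"type":"array"},"newtons":{"type":"number"}},"required":["rows"]}

```bash
mkdir -p pics; python3 - <<'E'
from rig import bot,get_image,camera_info
import cv2
for n in("scene","top"):
    im=get_image(n); cv2.imwrite(f"pics/{n}0.png",im[:,:,::-1]); print(n,camera_info(n))
print(bot.get_state())
E
```

```text
scene {'vertical_fov': 53.631231233962744, 'cx': 321.57812503034705, 'cy': 192.28668061668398, 'D': array([-0.02000849,  0.        ,  0.        ,  0.        ,  0.        ]), 'R': array([[-0.99823863, -0.05736817,  0.01511703],
       [-0.05243835,  0.73404091, -0.67707767],
       [ 0.02774619, -0.6766778 , -0.73575628]]), 't': array([0.52615766, 0.2387785 , 1.22123079])}
top {'vertical_fov': 49.95412827690692, 'cx': 327.38589370832756, 'cy': 199.7220307296072, 'D': array([-0.07465426,  0.        ,  0.        ,  0.        ,  0.        ]), 'R': array([[ 0.16813348, -0.98560452,  0.01774432],
       [-0.79003947, -0.14549402, -0.59554103],
       [ 0.58954962,  0.08611167, -0.80312889]]), 't': array([-0.20407978,  0.49306836,  1.01833009])}
{'time_s': 0.1, 'joint_positions': array([ 1.16042201e+00,  4.80773254e-01,  1.59682223e+00, -3.12746377e-05,
        1.06512890e+00, -4.65832725e-02]), 'joint_vel': array([-0.00048587, -0.00180559, -0.00172741,  0.00072145,  0.00078974,
       -0.00055821]), 'joint_efforts': array([ 9.38854573e-04, -9.52240276e+01, -4.31046402e+01, -9.70639735e-05,
        5.09512538e-03, -3.30488831e-05]), 'tcp_pos': array([0.23109383, 0.60707819, 0.19862968]), 'orientation': array([-3.14046088e+00, -2.53867383e-05,  2.77781676e+00]), 'contact_force': array([-0.82861221,  0.44126035,  0.57895365]), 'ft_torque': array([ 0.00165222, -0.02672633, -0.05905764]), 'gripper_force': 0.0, 'finger_gap': 1.00395982288033}
```

View pics/scene0.png

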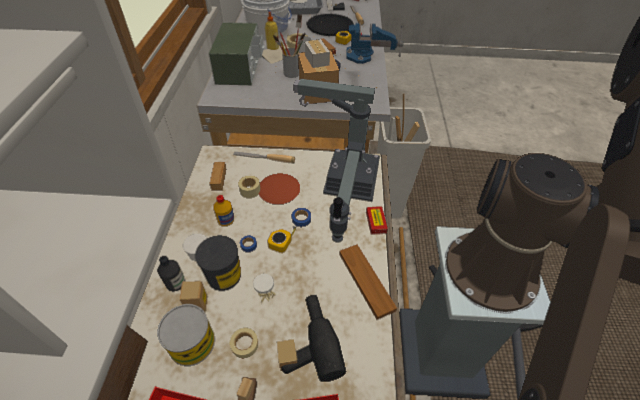

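View pics/top0.png

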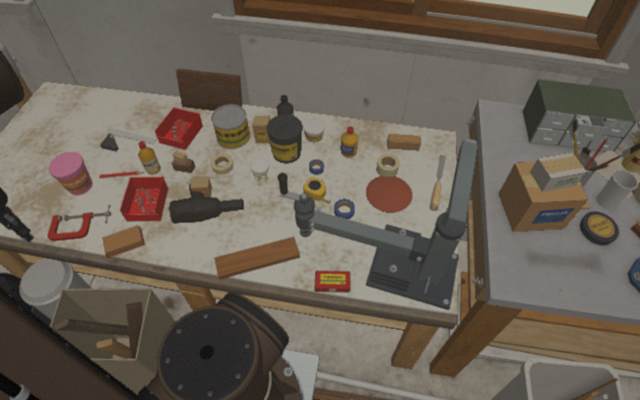

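The scene view shows the board around (368,280), the leg around (338,215), the red case at (376,220) and the tape rule at (280,240). In the top view the board is around (257,258), the leg around (306,215), and the black handle perhaps at (283,183). I'll zoom in on both.

```bash
python3 - <<'E'
import cv2
a=cv2.imread("pics/scene0.png")[140:325,260:405]; cv2.imwrite("pics/sc.png",cv2.resize(a,None,fx=3.2,fy=3.2,interpolation=3))
a=cv2.imread("pics/top0.png")[165:315,205:465]; cv2.imwrite("pics/tc.png",cv2.resize(a,None,fx=3,fy=3,interpolation=3))
E
```

```text
(no output)
```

View pics/sc.png

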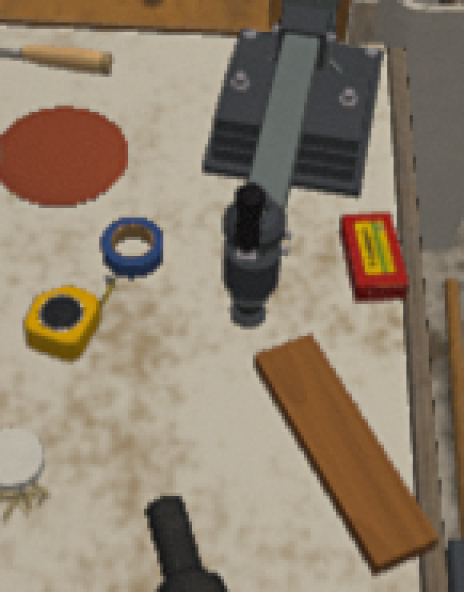

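View pics/tc.png

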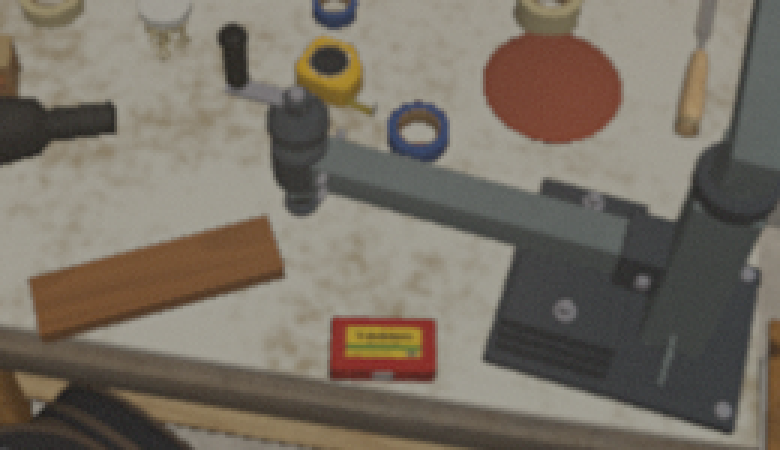

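```bash
cat > h.py <<'E'
import numpy as np,cv2
from rig import bot,get_image,camera_info
from scipy.optimize import least_squares
C={n:camera_info(n) for n in("scene","top")}
def K(c):
    f=200/np.tan(np.radians(c["vertical_fov"])/2); return np.array([[f,0,c["cx"]],[0,f,c["cy"]],[0,0,1]])
def proj(n,X):
    c=C[n]; return cv2.projectPoints(np.atleast_2d(np.float64(X)),cv2.Rodrigues(c["R"])[0],c["t"],K(c),c["D"])[0][:,0]
def onz(n,p,z):
    c=C[n]; u=cv2.undistortPoints(np.float64(p).reshape(-1,1,2),K(c),c["D"])[:,0]
    d=np.c_[u,np.ones(len(u))]@c["R"]; o=-c["R"].T@c["t"]; return o+d*((z-o[2])/d[:,2])[:,None]
S=lambda p:np.array(p)/3.2+[260,140]
T=lambda p:np.array(p)/3+[205,165]
def tri(s,t):
    r=least_squares(lambda X:np.r_[proj("scene",X)[0]-s,proj("top",X)[0]-t],[.6,-.1,.2]); return r.x,np.abs(r.fun).max()
E
python3 - <<'E'
from h import *
np.set_printoptions(precision=4,suppress=True)
print("board s",onz("scene",S([(255,355),(312,336),(438,542),(376,563)]),.024))
print("board t",onz("top",T([(267,217),(284,268),(38,330),(30,280)]),.024))
print("handle top",tri(S((252,190)),T((231,30))),"bot",tri(S((247,250)),T((237,83))))
print("handle t z",onz("top",T([(231,28),(237,83)]),.286)[0],onz("top",T([(237,83)]),.216))
print("hub t",onz("top",T([(296,95)]),.225), "foot s",onz("scene",S([(248,315)]),.055),"foot t",onz("top",T([(303,204)]),.055), "foottri",tri(S((248,315)),T((303,204))))
print("base t",onz("top",T([(487,358),(732,430),(757,270),(543,182)]),.006))
print("base s",onz("scene",S([(205,165),(360,192),(382,52),(240,30)]),.006))
print("case t",onz("top",T([(331,320),(435,320),(435,375),(332,375)]),.03))
print("case s",onz("scene",S([(342,216),(389,213),(405,285),(357,292)]),.03))
E
```

```text
board s [[ 0.4722 -0.0208  0.024 ]
 [ 0.4167 -0.047   0.024 ]
 [ 0.3076  0.1639  0.024 ]
 [ 0.3624  0.1867  0.024 ]]
board t [[ 0.4694 -0.026   0.024 ]
 [ 0.4161 -0.0543  0.024 ]
 [ 0.3096  0.1584  0.024 ]
 [ 0.3591  0.1825  0.024 ]]
handle top (array([ 0.4874, -0.0028,  0.2854]), np.float64(0.1913401484269457)) bot (array([ 0.4887, -0.0022,  0.2097]), np.float64(0.4171519352547648))
handle t z [ 0.4897 -0.0027  0.286 ] [[ 0.4856 -0.0043  0.216 ]]
hub t [[ 0.4755 -0.0595  0.225 ]] foot s [[ 0.4811 -0.0455  0.055 ]] foot t [[ 0.4718 -0.0625  0.055 ]] foottri (array([ 0.4816, -0.0594,  0.0372]), np.float64(0.271062548208306))
base t [[ 0.3652 -0.259   0.006 ]
 [ 0.3319 -0.4895  0.006 ]
 [ 0.5058 -0.5131  0.006 ]
 [ 0.572  -0.2933  0.006 ]]
base s [[ 0.5346 -0.2851  0.006 ]
 [ 0.3613 -0.2567  0.006 ]
 [ 0.3273 -0.4897  0.006 ]
 [ 0.5032 -0.5175  0.006 ]]
case t [[ 0.3665 -0.1097  0.03  ]
 [ 0.3836 -0.2055  0.03  ]
 [ 0.3284 -0.2132  0.03  ]
 [ 0.3119 -0.1209  0.03  ]]
case s [[ 0.3847 -0.1997  0.03  ]
 [ 0.3345 -0.2074  0.03  ]
 [ 0.3226 -0.1119  0.03  ]
 [ 0.3716 -0.0997  0.03  ]]
```

```bash
cat >> h.py <<'E'
def plan(target,close_deg,n):
    """print n rows to TCP target, closing axis at close_deg (mod 180 nearest)"""
    s=bot.get_state(); p=s["tcp_pos"]; psi=s["orientation"][2]
    d=(np.radians(close_deg+90)-psi+np.pi/2)%np.pi-np.pi/2
    D=(np.array(target)-p)/n
    for i in range(n):
        a=psi+d*i/n; c,q=np.cos(a),np.sin(a)
        print("%.4f,%.4f,%.4f,%.2f"%(D[0]*c+D[1]*q,D[0]*q-D[1]*c,-D[2],-np.degrees(d)/n))
E
python3 -c "
from h import *
plan((.487,-.004,.32),0,12)"
```

```text
-0.0380,-0.0400,-0.0101,5.76
-0.0419,-0.0360,-0.0101,5.76
-0.0453,-0.0316,-0.0101,5.76
-0.0482,-0.0269,-0.0101,5.76
-0.0507,-0.0219,-0.0101,5.76
-0.0526,-0.0167,-0.0101,5.76
-0.0540,-0.0113,-0.0101,5.76
-0.0549,-0.0059,-0.0101,5.76
-0.0552,-0.0003,-0.0101,5.76
-0.0550,0.0052,-0.0101,5.76
-0.0542,0.0107,-0.0101,5.76
-0.0528,0.0161,-0.0101,5.76
```

>>> {"api": "play_rows", "payload": {"rows": [-0.038,-0.04,-0.01,5.8,0.0,-0.042,-0.036,-0.01,5.8,0.0,-0.045,-0.0316,-0.01,5.8,0.0,-0.048,-0.027,-0.01,5.8,0.0,-0.051,-0.022,-0.01,5.8,0.0]}}

```text
time_s: 0.72
tcp_pos: [0.3375, 0.3508, 0.2493]
orientation: [-3.141, 0.0, 2.269]
contact_force: [-0.0, -0.0, 0.2]
finger_gap: 0.998
gripper_force: 0.0
```

>>> {"api": "play_rows", "payload": {"rows": [-0.053,-0.017,-0.01,5.8,0.0,-0.054,-0.011,-0.01,5.8,0.0,-0.055,-0.006,-0.01,5.8,0.0,-0.055,0.0,-0.01,5.8,0.0,-0.055,0.005,-0.01,5.8,0.0]}}

```text
time_s: 1.35
tcp_pos: [0.4433, 0.0955, 0.2995]
orientation: [3.141, -0.0, 1.762]
contact_force: [1.3, -0.3, -0.1]
finger_gap: 1.001
gripper_force: 0.0
```

```bash
python3 -c "
from h import *
print(bot.get_state())
plan((.487,-.004,.32),0,4)"
```

```text
{'time_s': 1.35, 'joint_positions': array([ 1.45225131e-01,  9.73353638e-02,  1.88648358e+00,  7.22435903e-05,
        1.15766925e+00, -4.61337127e-02]), 'joint_vel': array([-9.66571324e-01,  1.59522968e-02, -2.24162750e-01,  1.98516391e-04,
        2.04117484e-01, -1.55920108e-01]), 'joint_efforts': array([ 12.05103189, -59.30417418, -41.91052079,  -0.13079365,
        -0.12860273,   0.49425194]), 'tcp_pos': array([0.44331253, 0.09548592, 0.29952535]), 'orientation': array([ 3.14148525e+00, -6.12806726e-05,  1.76212617e+00]), 'contact_force': array([ 1.28268387, -0.29128046, -0.11896762]), 'ft_torque': array([ 0.02513383,  0.01651347, -0.01066684]), 'gripper_force': 0.0, 'finger_gap': 1.0014986607280973}
-0.0265,0.0060,-0.0051,2.74
-0.0262,0.0073,-0.0051,2.74
-0.0258,0.0085,-0.0051,2.74
-0.0254,0.0097,-0.0051,2.74
```

>>> {"api": "play_rows", "payload": {"rows": [-0.0265,0.006,-0.005,2.7,0.0,-0.026,0.0075,-0.005,2.7,0.0,-0.026,0.0085,-0.005,2.7,0.0,-0.0255,0.0095,-0.005,2.7,0.0,0,0,0,0,0.0]}}

```text
time_s: 1.98
tcp_pos: [0.4877, -0.0035, 0.3192]
orientation: [3.142, 0.0, 1.575]
contact_force: [-0.2, 0.7, -1.0]
finger_gap: 1.005
gripper_force: 0.0
```

```bash
python3 - <<'E'
from h import *
a=get_image("top")[140:270,230:400]; b=get_image("scene")[150:280,270:400]
f=lambda i:cv2.resize(i[:,:,::-1],None,fx=3,fy=3,interpolation=3)
cv2.imwrite("pics/g1.png",cv2.hconcat([f(a)[:,:408],f(b)]))
E
```

```text
(no output)
```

View pics/g1.png

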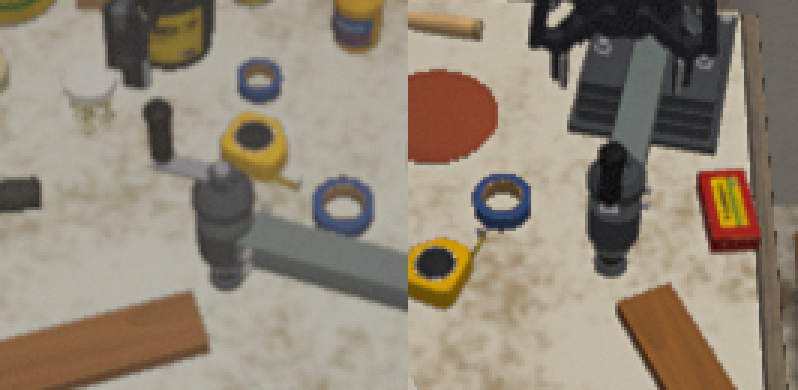

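The gripper straddles the handle: the fingers are at about (560,75) and (680,75) in the right half of the crop, with the handle between them at x≈612. I'll descend and grip.

>>> {"api": "play_rows", "payload": {"rows": [0,0,0.03,0,0,0,0,0.03,0,0,0,0,0.03,0,0,0,0,0,0,0.4,0,0,0,0,1], "newtons": 25}}

```text
time_s: 2.7
tcp_pos: [0.4875, -0.0018, 0.2301]
orientation: [3.141, -0.0, 1.578]
contact_force: [0.1, 0.7, -0.3]
finger_gap: 0.603
gripper_force: 0.0
```

>>> {"api": "play_rows", "payload": {"rows": [0,0,0,0,1,0,0,0,0,1,0,0,0,0,1]}}

```text
time_s: 3.08
tcp_pos: [0.4881, -0.0021, 0.2304]
orientation: [3.139, -0.0, 1.577]
contact_force: [0.0, 2.0, 8.1]
finger_gap: 0.286
gripper_force: 24.1
```

>>> {"api": "play_rows", "payload": {"rows": [-0.0059,0.0162,0,0,1,-0.0106,0.0136,0,0,1,-0.0143,0.0096,0,0,1,-0.0165,0.0047,0,0,1,-0.0172,-0.0006,0,0,1]}}

```text
time_s: 3.7
tcp_pos: [0.536, -0.0669, 0.2309]
orientation: [3.132, 0.001, 1.577]
contact_force: [17.7, 0.4, -5.6]
finger_gap: 0.287
gripper_force: 24.9
```

>>> {"api": "play_rows", "payload": {"rows": [0,0,0,0,1]}}

```text
time_s: 3.82
tcp_pos: [0.5355, -0.0684, 0.231]
orientation: [3.133, 0.002, 1.576]
contact_force: [20.1, -6.9, -5.5]
finger_gap: 0.282
gripper_force: 25.1
```

>>> {"api": "play_rows", "payload": {"rows": [0,0.004,0,0,0.3,0,0,0,0,0,0,0,-0.02,0,0,0,0,-0.04,0,0,0,0,-0.04,0,0]}}

```text
time_s: 4.45
tcp_pos: [0.5344, -0.0661, 0.3303]
orientation: [-3.141, -0.0, 1.577]
contact_force: [1.1, -0.7, -0.6]
finger_gap: 0.998
gripper_force: 0.0
```

```bash
python3 - <<'E'
from h import *
im=get_image("top");a=im[140:270,230:400]; b=get_image("scene")[150:280,270:400]
f=lambda i:cv2.resize(i[:,:,::-1],None,fx=3,fy=3,interpolation=3)
cv2.imwrite("pics/g2.png",cv2.hconcat([f(a)[:,:408],f(b)]))
print(bot.get_state()["tcp_pos"],bot.get_state()["finger_gap"])
plan((.50,.05,.33),27.5,3)
E
```

```text
[ 0.53666613 -0.06649542  0.33344496] 0.999198201216282
0.0389,-0.0120,0.0011,-9.04
0.0403,-0.0057,0.0011,-9.04
0.0407,0.0007,0.0011,-9.04
```

View pics/g2.png

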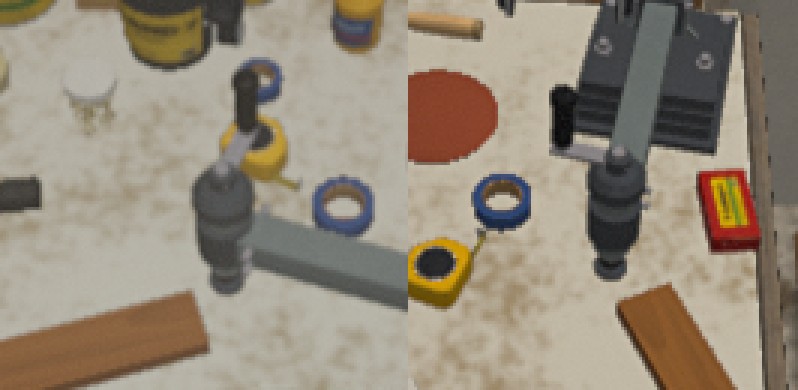

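Crop shows the crank a quarter turn on, with the handle on the far side of the leg (left half (245,100), right half (563,115)) and the foot still well clear. The region over the near end of the board is now open.

```bash
python3 -c "
from h import *
plan((.4265,-.001,.33),27.5,4)"
```

```text
0.0166,-0.0274,0.0009,-6.78
0.0197,-0.0253,0.0009,-6.78
0.0225,-0.0228,0.0009,-6.78
0.0251,-0.0200,0.0009,-6.78
```

>>> {"api": "play_rows", "payload": {"rows": [0.0166,-0.0274,0.001,-6.8,0,0.0197,-0.0253,0.001,-6.8,0,0.0225,-0.0228,0.001,-6.8,0,0.025,-0.02,0.001,-6.8,0,0,0,0.03,0,0]}}

```text
time_s: 5.18
tcp_pos: [0.424, -0.0, 0.296]
orientation: [3.139, 0.001, 2.055]
contact_force: [1.0, -1.0, -0.6]
finger_gap: 0.999
gripper_force: 0.0
```

>>> {"api": "play_rows", "payload": {"rows": [0,0,0.06,0,0,0,0,0.06,0,0,0,0,0.06,0,0]}}

```text
time_s: 5.55
tcp_pos: [0.4243, -0.0008, 0.1136]
orientation: [3.141, 0.0, 2.052]
contact_force: [1.0, 0.2, -0.2]
finger_gap: 0.998
gripper_force: 0.0
```

```bash
python3 - <<'E'
from h import *
im=get_image("top");a=im[140:270,230:400]; b=get_image("scene")[170:300,270:400]
f=lambda i:cv2.resize(i[:,:,::-1],None,fx=3,fy=3,interpolation=3)
cv2.imwrite("pics/g3.png",cv2.hconcat([f(a)[:,:408],f(b)]))
print(bot.get_state())
plan((.4265,-.001,.06),27.5,1)
E
```

```text
{'time_s': 5.65, 'joint_positions': array([-7.34105820e-02,  3.03298210e-01,  2.18383458e+00, -2.09387746e-05,
        6.64340353e-01, -5.54523850e-01]), 'joint_vel': array([-0.00206509, -0.09741049, -0.09376909,  0.0010355 ,  0.16182045,
       -0.00258576]), 'joint_efforts': array([-2.37203138e-01, -5.55831671e+01, -2.68487781e+01, -5.73670288e-03,
       -4.22430038e+00, -6.07804759e-05]), 'tcp_pos': array([ 0.42028166, -0.00053206,  0.11077697]), 'orientation': array([-3.13318595, -0.00519156,  2.05190432]), 'contact_force': array([0.29699596, 0.11783463, 0.99763034]), 'ft_torque': array([-0.01392257,  0.03927856,  0.00554011]), 'gripper_force': 0.0, 'finger_gap': 0.9981141469053648}
-0.0033,0.0053,0.0508,0.07
```

View pics/g3.png

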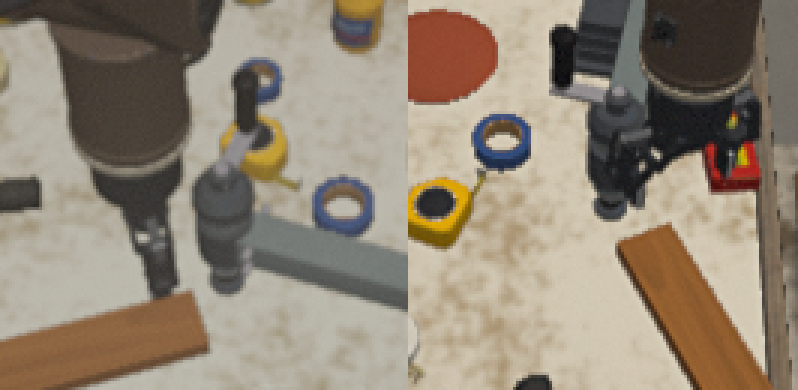

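Left half: the gripper hangs over the board's end at (165,285) with a gap to the leg at (222,200); right half agrees. I'll descend with a small +x correction.

>>> {"api": "play_rows", "payload": {"rows": [-0.0018,0.0035,0.025,0,0,0,0,0.025,0,0,0,0,0,0,0]}}

```text
time_s: 6.02
tcp_pos: [0.4286, -0.0008, 0.0659]
orientation: [-3.14, -0.001, 2.052]
contact_force: [-0.1, 0.2, -0.6]
finger_gap: 0.994
gripper_force: 0.0
```

>>> {"api": "play_rows", "payload": {"rows": [0,0,0.025,0,0,0,0,0.015,0,0,0,0,0.01,0,0]}}

```text
time_s: 6.4
tcp_pos: [0.4298, -0.001, 0.0164]
orientation: [3.14, 0.001, 2.052]
contact_force: [0.6, -0.0, -0.5]
finger_gap: 1.0
gripper_force: 0.0
```

>>> {"api": "play_rows", "payload": {"rows": [0,0,0.008,0,0,0,0,0.006,0,0,0,0,0.003,0,0,0,0,0,0,0]}}

```text
time_s: 6.9
tcp_pos: [0.4288, -0.0009, -0.0018]
orientation: [-3.141, -0.0, 2.052]
contact_force: [0.7, -0.2, 0.3]
finger_gap: 0.999
gripper_force: 0.0
```

>>> {"api": "play_rows", "payload": {"rows": [0,0,0,0,1,0,0,0,0,1,0,0,0,0,1,0,0,0,0,1], "newtons": 40}}

```text
time_s: 7.4
tcp_pos: [0.4289, -0.0009, -0.0017]
orientation: [3.141, 0.0, 2.052]
contact_force: [0.2, 1.0, -0.3]
finger_gap: 0.148
gripper_force: 0.0
```

```bash
python3 - <<'E'
from h import *
im=get_image("top");a=im[170:300,210:380]; b=get_image("scene")[190:330,300:430]
f=lambda i,w,h:cv2.resize(i[:,:,::-1],(w,h),interpolation=3)
cv2.imwrite("pics/g4.png",cv2.hconcat([f(a,440,336),f(b,312,336)]))
print(bot.get_state()["finger_gap"])
print(proj("top",(.4289,-.001,0)),proj("scene",(.4289,-.001,0)))
E
```

```text
0.003516627646210413
[[283.22695257 251.76467866]] [[353.00475791 261.36073578]]
```

View pics/g4.png

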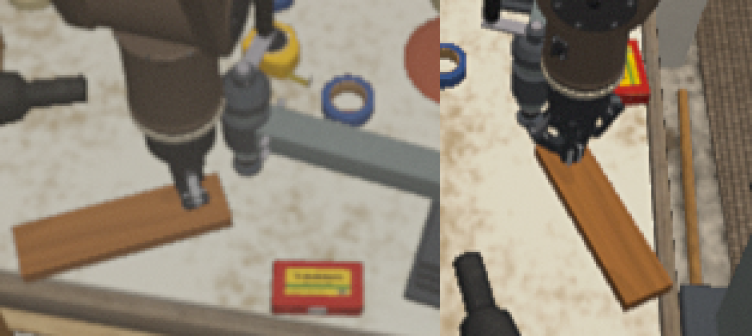

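```bash
python3 - <<'E'
from h import *
print(tri(np.array((355,256.5)),np.array((285.3,249.5))))
for z in(0,.012,.024):print(proj("top",(.4289,-.001,z)),proj("scene",(.4289,-.001,z)))
print(bot.get_state())
E
```

```text
(array([ 0.42551671, -0.00811337,  0.01903358]), np.float64(0.4392959485201118))
[[283.22695257 251.76467866]] [[353.00475791 261.36073578]]
[[282.95859165 249.73826209]] [[353.29091708 259.23851732]]
[[282.68621418 247.68016523]] [[353.58121293 257.08525618]]
{'time_s': 7.5, 'joint_positions': array([-7.28429651e-02,  5.36221184e-01,  2.25322178e+00, -6.71311997e-06,
        3.52130063e-01, -5.53748362e-01]), 'joint_vel': array([-5.44824543e-04,  7.40474604e-04,  2.91994243e-05, -2.18680168e-03,
       -2.87035839e-04, -3.56246235e-04]), 'joint_efforts': array([ 1.30068038e-04, -7.16627026e+01, -1.41445443e+01, -3.37782495e-07,
        1.39898100e-03, -5.55735852e-06]), 'tcp_pos': array([ 0.42884072, -0.00091377, -0.00177344]), 'orientation': array([3.14157718e+00, 1.22899055e-05, 2.05170802e+00]), 'contact_force': array([-0.06014106,  0.22807245,  0.02617018]), 'ft_torque': array([-0.03923201, -0.06017242,  0.01810155]), 'gripper_force': 0.0, 'finger_gap': 0.003516627646210413}
```

The tips closed over the board without touching it: the triangulated tip height is about 0.02, but the state says −0.002. I'll probe downward gently with the fingers shut to find the true height.

>>> {"api": "play_rows", "payload": {"rows": [0,0,0.002,0,1,0,0,0.002,0,1,0,0,0,0,1]}}

```text
time_s: 7.88
tcp_pos: [0.4287, -0.0009, -0.006]
orientation: [-3.141, -0.0, 2.052]
contact_force: [0.5, 0.5, 0.7]
finger_gap: 0.004
gripper_force: 0.0
```

>>> {"api": "play_rows", "payload": {"rows": [0,0,0.002,0,1,0,0,0.002,0,1,0,0,0,0,1]}}

```text
time_s: 8.25
tcp_pos: [0.429, -0.0009, -0.0083]
orientation: [3.141, 0.001, 2.052]
contact_force: [-8.6, 0.7, 59.4]
finger_gap: 0.004
gripper_force: 29.6
```

```bash
python3 - <<'E'
from h import *
im=get_image("top");a=im[215:275,240:320]; b=get_image("scene")[215:285,320:390]
f=lambda i,w,h:cv2.resize(i[:,:,::-1],(w,h),interpolation=3)
cv2.imwrite("pics/g5.png",cv2.hconcat([f(a,400,300),f(b,300,300)]))
E
```

```text
(no output)
```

View pics/g5.png

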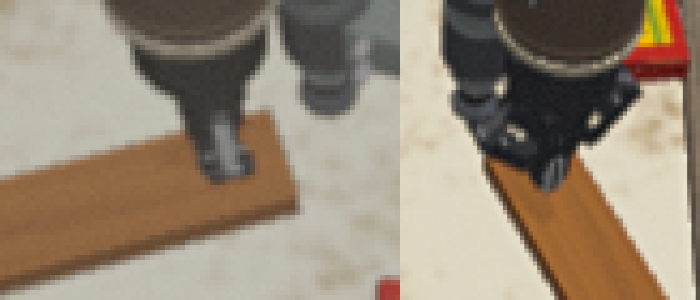

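Contact at a reported z of about −0.0075 on the 24 mm board top means true z ≈ reported + 0.032. Both views put the tips on the board's centreline near its end. I'll lift, open and go down properly.

>>> {"api": "play_rows", "payload": {"rows": [0,0,-0.015,0,1,0,0,-0.015,0,0,0,0,0,0,0,0,0,0,0,0,0,0,0,0,0]}}

```text
time_s: 8.98
tcp_pos: [0.4285, -0.0009, 0.0197]
orientation: [-3.141, -0.0, 2.052]
contact_force: [-0.5, 0.8, -1.3]
finger_gap: 0.847
gripper_force: 0.0
```

>>> {"api": "play_rows", "payload": {"rows": [0,0,0,0,0,0,0,0.015,0,0,0,0,0.015,0,0,0,0,0.008,0,0]}}

```text
time_s: 9.48
tcp_pos: [0.4285, -0.0009, -0.0186]
orientation: [-3.141, -0.0, 2.052]
contact_force: [-0.2, -0.2, -0.8]
finger_gap: 1.0
gripper_force: 0.0
```

>>> {"api": "play_rows", "payload": {"rows": [0,0,0.004,0,0,0,0,0.004,0,0,0,0,0,0,0]}}

```text
time_s: 9.85
tcp_pos: [0.4288, -0.0009, -0.0258]
orientation: [-3.142, -0.0, 2.052]
contact_force: [0.3, 0.7, -0.5]
finger_gap: 1.0
gripper_force: 0.0
```

>>> {"api": "play_rows", "payload": {"rows": [0,0,0.004,0,0,0,0,0.003,0,0,0,0,0,0,0]}}

```text
time_s: 10.22
tcp_pos: [0.4287, -0.0009, -0.033]
orientation: [-3.141, -0.0, 2.052]
contact_force: [-0.5, 0.6, 1.2]
finger_gap: 1.001
gripper_force: 0.0
```

>>> {"api": "play_rows", "payload": {"rows": [0,0,0,0,1,0,0,0,0,1,0,0,0,0,1,0,0,0,0,1]}}

```text
time_s: 10.72
tcp_pos: [0.4288, -0.0009, -0.0326]
orientation: [3.142, 0.0, 2.052]
contact_force: [-1.6, -0.4, 6.0]
finger_gap: 0.74
gripper_force: 42.5
```

>>> {"api": "play_rows", "payload": {"rows": [0.0005,0.0128,-0.001,0,1,0.0005,0.0128,0,0,1,0.0005,0.0128,0,0,1,0.0005,0.0128,0,0,1,0,0,0,0,1]}}

```text
time_s: 11.35
tcp_pos: [0.4745, 0.0251, -0.0318]
orientation: [3.141, 0.001, 2.053]
contact_force: [0.0, 0.6, -1.9]
finger_gap: 0.742
gripper_force: 44.1
```

>>> {"api": "play_rows", "payload": {"rows": [0,0,0,0,0,0,0,0,0,0,0,0,0,0,0,0,0,-0.02,0,0,0,0,-0.025,0,0]}}

```text
time_s: 11.98
tcp_pos: [0.4726, 0.0244, 0.0134]
orientation: [-3.14, -0.001, 2.051]
contact_force: [0.8, -0.4, 0.5]
finger_gap: 0.999
gripper_force: 0.0
```

>>> {"api": "play_rows", "payload": {"rows": [0.04,0,0,0,0,0.04,0,0,0,0,0,0,0.02,0,0,0,0,0.015,0,0,0,0,0,0,0]}}

```text
time_s: 12.6
tcp_pos: [0.4355, 0.0953, -0.0224]
orientation: [-3.14, -0.001, 2.052]
contact_force: [0.3, 0.5, 0.7]
finger_gap: 0.999
gripper_force: 0.0
```

```bash
python3 - <<'E'
from h import *
im=get_image("top");a=im[160:300,200:360]; b=get_image("scene")[190:330,280:420]
f=lambda i,w,h:cv2.resize(i[:,:,::-1],(w,h),interpolation=3)
cv2.imwrite("pics/g6.png",cv2.hconcat([f(a,400,350),f(b,350,350)]))
E
```

```text
(no output)
```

View pics/g6.png

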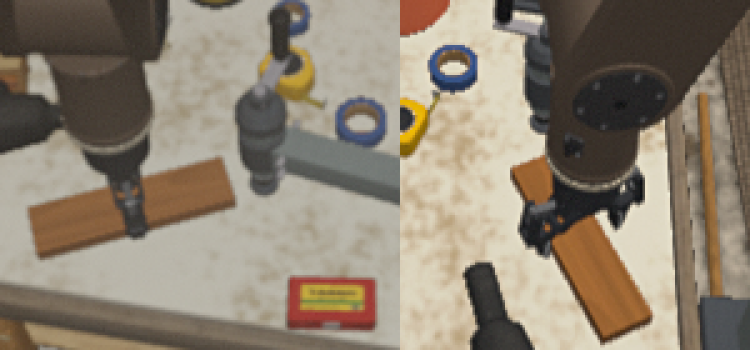

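The board is straddled near its middle: in the left half its end is at (222,158)–(234,197) with the foot at (264,187); the right half shows the end at (110,168)–(145,155). I'll lower, grip and work out the insertion.

>>> {"api": "play_rows", "payload": {"rows": [0,0,0.006,0,0,0,0,0.004,0,0,0,0,0,0,1,0,0,0,0,1,0,0,0,0,1]}}

```text
time_s: 13.32
tcp_pos: [0.4362, 0.0954, -0.0317]
orientation: [-3.141, -0.0, 2.052]
contact_force: [-1.1, -0.4, 2.8]
finger_gap: 0.737
gripper_force: 44.2
```

```bash
python3 - <<'E'
from h import *
np.set_printoptions(precision=4,suppress=True)
G=lambda p:np.array(p)/2.5+[200,160]
H=lambda p:np.array(p)/2.5+[280,190]
print(onz("top",G([(222,158),(234,197),(38,247),(30,207)]),.024))
print(onz("scene",H([(110,168),(145,155),(251,319),(204,341)]),.024))
print("foot",tri(H((142,124)),G((264,187))))
E
```

```text
[[ 0.5157  0.0003  0.024 ]
 [ 0.4643 -0.0259  0.024 ]
 [ 0.3577  0.1815  0.024 ]
 [ 0.4071  0.2077  0.024 ]]
[[ 0.5197  0.0055  0.024 ]
 [ 0.4773 -0.0165  0.024 ]
 [ 0.3546  0.1911  0.024 ]
 [ 0.4065  0.2195  0.024 ]]
foot (array([ 0.482 , -0.0592,  0.0289]), np.float64(0.1850429538869207))
```

>>> {"api": "play_rows", "payload": {"rows": [0,-0.016,0,0,1,0,-0.016,0,0,1,-0.015,0,0,0,1,-0.015,0,0,0,1,0,0,0,0,1]}}

```text
time_s: 13.95
tcp_pos: [0.4206, 0.0529, -0.0317]
orientation: [-3.141, -0.0, 2.051]
contact_force: [0.4, -6.9, 6.4]
finger_gap: 0.74
gripper_force: 45.2
```

>>> {"api": "play_rows", "payload": {"rows": [-0.012,0,0,0,1,-0.012,0,0,0,1,0,0,0,0,1]}}

```text
time_s: 14.32
tcp_pos: [0.4314, 0.0318, -0.0317]
orientation: [-3.14, -0.001, 2.051]
contact_force: [-0.9, -7.3, 7.9]
finger_gap: 0.743
gripper_force: 45.4
```

>>> {"api": "play_rows", "payload": {"rows": [-0.01,0,0,0,1,-0.01,0,0,0,1,0,0,0,0,1]}}

```text
time_s: 14.7
tcp_pos: [0.4403, 0.0142, -0.0317]
orientation: [-3.14, -0.001, 2.051]
contact_force: [-2.3, -7.5, 10.1]
finger_gap: 0.735
gripper_force: 45.6
```

>>> {"api": "play_rows", "payload": {"rows": [-0.008,0.002,0,0,1,0,0,0,0,1]}}

```text
time_s: 14.95
tcp_pos: [0.4448, 0.0084, -0.0317]
orientation: [-3.139, -0.002, 2.052]
contact_force: [-5.7, -3.9, 15.5]
finger_gap: 0.739
gripper_force: 46.4
```

```bash
python3 - <<'E'
from h import *
np.set_printoptions(precision=4,suppress=True)
s=bot.get_state();print(s["contact_force"],s["ft_torque"],s["tcp_pos"])
u=np.array((.463,-.886));v=np.array((.886,.463))
ref={n:cv2.imread(f"pics/{n}0.png")[:,:,::-1] for n in C}
c=s["tcp_pos"][:2]
for n in C:
    im=get_image(n); np.save(f"pics/{n}_ins.npy",im)
    # wood mask -> world plane extents
    hsv=cv2.cvtColor(im,cv2.COLOR_RGB2HSV); m=cv2.inRange(hsv,(5,90,50),(20,255,220))
    P=proj(n,[(*(c+a*u+b*v),.024) for a,b in((.15,-.05),(.15,.05),(-.15,.05),(-.15,-.05))])
    roi=np.zeros_like(m);cv2.fillConvexPoly(roi,P.astype(int),255);m&=roi
    k,l,st,_=cv2.connectedComponentsWithStats(m)
    m=l>0
    q=np.argwhere(m)[:,::-1].astype(float); X=onz(n,q,.024)[:,:2]-c
    a,b=X@u,X@v
    print(n,len(q),"along",np.percentile(a,[0,1,99,100]),"lat",np.percentile(b,[0,1,99,100]))
    np.set_printoptions(precision=4)
E
```

```text
[-5.6918 -3.8714 15.5392] [-0.5094  0.6316  0.2197] [ 0.4448  0.0084 -0.0317]
scene 1062 along [-0.1248 -0.1231  0.1161  0.1207] lat [-0.0334 -0.0315  0.0355  0.0372]
top 1290 along [-0.1159 -0.114   0.1165  0.1195] lat [-0.0423 -0.0409  0.0274  0.0298]
```

Board sits centred under the foot: the leg axis is about 41 mm in from its end and within 3 mm of its centreline. Releasing and rising.

>>> {"api": "play_rows", "payload": {"rows": [0,0,0,0,0,0,0,0,0,0,0,0,0,0,0,0,0,-0.02,0,0,0,0,-0.04,0,0]}}

```text
time_s: 15.68
tcp_pos: [0.4464, 0.0089, 0.0278]
orientation: [-3.139, -0.002, 2.052]
contact_force: [0.8, -0.0, -0.2]
finger_gap: 1.002
gripper_force: 0.0
```

>>> {"api": "play_rows", "payload": {"rows": [0,0,-0.06,0,0,0,0,-0.06,0,0,0,0,-0.06,0,0,0,0,-0.06,0,0,0,0,-0.03,0,0]}}

```text
time_s: 16.3
tcp_pos: [0.4483, 0.0089, 0.3014]
orientation: [3.138, 0.002, 2.052]
contact_force: [-0.2, 0.8, -1.0]
finger_gap: 1.002
gripper_force: 0.0
```

```bash
python3 - <<'E'
from h import *
np.set_printoptions(precision=4,suppress=True)
u=np.array((.463,-.886));v=np.array((.886,.463));c=np.array((.4448,.0084))
for n in C:
    im=get_image(n)
    hsv=cv2.cvtColor(im,cv2.COLOR_RGB2HSV); m=cv2.inRange(hsv,(5,90,50),(20,255,220))
    P=proj(n,[(*(c+a*u+b*v),.024) for a,b in((.15,-.05),(.15,.05),(-.15,.05),(-.15,-.05))])
    roi=np.zeros_like(m);cv2.fillConvexPoly(roi,P.astype(int),255);m&=roi
    q=np.argwhere(m)[:,::-1].astype(float); X=onz(n,q,.024)[:,:2]-c
    print(n,len(q),"along",np.percentile(X@u,[1,99]),"lat",np.percentile(X@v,[1,99]))
    # handle: darkest blob near predicted
    h=proj(n,[(.535,-.068,.286),(.535,-.068,.216)]);x0,y0=h.min(0).astype(int)-10;x1,y1=h.max(0).astype(int)+10
    d=im[y0:y1,x0:x1].max(2)<60; r=np.argwhere(d)[:,::-1]+[x0,y0]
    print("pred",h.mean(0),"dark",r.mean(0),r.min(0),r.max(0),len(r))
print(bot.get_state()["tcp_pos"]); plan((.5355,-.068,.29),27.5,2)
E
```

```text
scene 1371 along [-0.1228  0.1148] lat [-0.0307  0.0353]
pred [321.5088 188.79  ] dark [324.0529 186.0308] [318 170] [330 199] 227
top 1509 along [-0.1136  0.1164] lat [-0.0409  0.0274]
pred [311.1289 173.1445] dark [311.6126 173.7477] [308 164] [318 188] 111
[0.4492 0.0089 0.3014]
-0.0540,0.0205,0.0057,0.03
-0.0540,0.0205,0.0057,0.03
```

>>> {"api": "play_rows", "payload": {"rows": [-0.036,0.0137,0.003,0,0,-0.036,0.0137,0.003,0,0,-0.036,0.0137,0.003,0,0,0,0,0.03,0,0,0,0,0.03,0,0]}}

```text
time_s: 17.02
tcp_pos: [0.5336, -0.0681, 0.2272]
orientation: [-3.141, -0.001, 2.051]
contact_force: [-0.6, 0.2, -0.5]
finger_gap: 1.002
gripper_force: 0.0
```

>>> {"api": "play_rows", "payload": {"rows": [0,0,0.02,0,0,0,0,0.01,0,0,0,0,0,0,1,0,0,0,0,1,0,0,0,0,1], "newtons": 30}}

```text
time_s: 17.65
tcp_pos: [0.5345, -0.0679, 0.1999]
orientation: [3.141, 0.001, 2.052]
contact_force: [-0.5, -0.6, 0.6]
finger_gap: 0.377
gripper_force: 0.0
```

>>> {"api": "play_rows", "payload": {"rows": [0,0,0,0,1,0,0,0,0,1]}}

```text
time_s: 17.9
tcp_pos: [0.5348, -0.068, 0.1999]
orientation: [3.14, 0.001, 2.052]
contact_force: [1.9, -0.4, 5.9]
finger_gap: 0.253
gripper_force: 29.0
```

```bash
cat >> h.py <<'E'
def arc(a0,a1,step):
    s=bot.get_state()["orientation"][2]; A=np.radians(np.arange(a0,a1-1e-6,-step))
    d=.055*np.diff(np.c_[np.cos(A),np.sin(A)],axis=0)
    for a,e in zip(A[1:],d): print(round(np.degrees(a)),"%.4f,%.4f"%(e[0]*np.cos(s)+e[1]*np.sin(s),e[0]*np.sin(s)-e[1]*np.cos(s)))
E
python3 -c "
from h import *
arc(-9,-129,12);print();arc(-129,-379,10)"
```

```text
-21 -0.0085,-0.0078
-33 -0.0067,-0.0094
-45 -0.0046,-0.0105
-57 -0.0023,-0.0113
-69 0.0001,-0.0115
-81 0.0025,-0.0112
-93 0.0048,-0.0105
-105 0.0068,-0.0092
-117 0.0086,-0.0076
-129 0.0100,-0.0057

-139 0.0091,-0.0030
-149 0.0095,-0.0014
-159 0.0096,0.0003
-169 0.0094,0.0019
-179 0.0089,0.0035
-189 0.0082,0.0050
-199 0.0072,0.0064
-209 0.0060,0.0075
-219 0.0046,0.0084
-229 0.0030,0.0091
-239 0.0014,0.0095
-249 -0.0003,0.0096
-259 -0.0019,0.0094
-269 -0.0035,0.0089
-279 -0.0050,0.0082
-289 -0.0064,0.0072
-299 -0.0075,0.0060
-309 -0.0084,0.0046
-319 -0.0091,0.0030
-329 -0.0095,0.0014
-339 -0.0096,-0.0003
-349 -0.0094,-0.0019
-359 -0.0089,-0.0035
-369 -0.0082,-0.0050
-379 -0.0072,-0.0064
```

>>> {"api": "play_rows", "payload": {"rows": [-0.0085,-0.0078,0,0,1,-0.0067,-0.0094,0,0,1,-0.0046,-0.0105,0,0,1,-0.0023,-0.0113,0,0,1,0.0001,-0.0115,0,0,1]}}

```text
time_s: 18.52
tcp_pos: [0.498, -0.1085, 0.1995]
orientation: [3.141, -0.004, 2.051]
contact_force: [-5.8, 29.0, 13.4]
finger_gap: 0.252
gripper_force: 29.4
```

>>> {"api": "play_rows", "payload": {"rows": [0.0025,-0.0112,0,0,1,0.0048,-0.0105,0,0,1,0.0068,-0.0092,0,0,1,0,0,0,0,1]}}

```text
time_s: 19.02
tcp_pos: [0.4658, -0.1092, 0.1997]
orientation: [3.138, -0.003, 2.05]
contact_force: [7.1, 33.8, 5.8]
finger_gap: 0.25
gripper_force: 32.0
```

>>> {"api": "play_rows", "payload": {"rows": [0.0117,-0.0058,0,0,1,0.0101,-0.0054,0,0,1,0,0,0,0,1]}}

```text
time_s: 19.4
tcp_pos: [0.446, -0.0974, 0.1999]
orientation: [3.139, 0.0, 2.052]
contact_force: [3.3, 8.3, 5.9]
finger_gap: 0.251
gripper_force: 29.4
```

```bash
cat >> h.py <<'E'
CEN=np.array((.4818,-.0566))
def rep():
    s=bot.get_state(); r=s["tcp_pos"][:2]-CEN; a=np.arctan2(r[1],r[0]); F=s["contact_force"][:2]
    print("ang %.1f rad %.4f resist %.1f radial %.1f"%(np.degrees(a),np.hypot(*r),-F@[np.sin(a),-np.cos(a)],F@[np.cos(a),np.sin(a)]),s["time_s"])
E
python3 -c "
from h import *
rep();arc(-131,-381,10)"
```

```text
ang -131.2 rad 0.0543 resist -3.0 radial -8.4 19.4
-141 0.0092,-0.0027
-151 0.0095,-0.0011
-161 0.0096,0.0006
-171 0.0093,0.0022
-181 0.0088,0.0038
-191 0.0080,0.0053
-201 0.0069,0.0066
-211 0.0057,0.0077
-221 0.0043,0.0086
-231 0.0027,0.0092
-241 0.0011,0.0095
-251 -0.0006,0.0096
-261 -0.0022,0.0093
-271 -0.0038,0.0088
-281 -0.0053,0.0080
-291 -0.0066,0.0069
-301 -0.0077,0.0057
-311 -0.0086,0.0043
-321 -0.0092,0.0027
-331 -0.0095,0.0011
-341 -0.0096,-0.0006
-351 -0.0093,-0.0022
-361 -0.0088,-0.0038
-371 -0.0080,-0.0053
-381 -0.0069,-0.0066
```

>>> {"api": "play_rows", "payload": {"rows": [0.0092,-0.0027,0,0,1,0.0095,-0.0011,0,0,1,0.0096,0.0006,0,0,1]}}

```text
time_s: 19.77
tcp_pos: [0.4302, -0.0748, 0.1998]
orientation: [3.14, 0.002, 2.052]
contact_force: [5.0, -1.9, 7.3]
finger_gap: 0.251
gripper_force: 29.5
```

```bash
python3 -c "
from h import *
rep()"
```

```text
ang -160.6 rad 0.0547 resist 3.5 radial -4.0 19.775
```

>>> {"api": "play_rows", "payload": {"rows": [0.0093,0.0022,0,0,1,0.0088,0.0038,0,0,1,0.008,0.0053,0,0,1]}}

```text
time_s: 20.15
tcp_pos: [0.4274, -0.0463, 0.1998]
orientation: [3.141, 0.001, 2.052]
contact_force: [-1.7, -3.5, 11.2]
finger_gap: 0.253
gripper_force: 29.6
```

```bash
python3 -c "
from h import *
rep()"
```

```text
ang 169.3 rad 0.0553 resist 3.8 radial 1.1 20.15
```

>>> {"api": "play_rows", "payload": {"rows": [0.0069,0.0066,0,0,1,0.0057,0.0077,0,0,1,0.0043,0.0086,0,0,1]}}

```text
time_s: 20.52
tcp_pos: [0.4389, -0.0207, 0.1997]
orientation: [-3.14, -0.0, 2.052]
contact_force: [-9.1, -3.6, 19.3]
finger_gap: 0.253
gripper_force: 30.2
```

```bash
python3 -c "
from h import *
rep()"
```

```text
ang 140.1 rad 0.0560 resist 8.6 radial 4.7 20.525
```

>>> {"api": "play_rows", "payload": {"rows": [0,0,0,0,1]}}

```text
time_s: 20.65
tcp_pos: [0.4394, -0.0203, 0.1997]
orientation: [-3.141, -0.0, 2.052]
contact_force: [-6.6, 2.6, 18.0]
finger_gap: 0.25
gripper_force: 29.9
```

```bash
python3 -c "
from h import *
rep(); print(bot.get_state())
for n in C: np.save('pics/'+n+'_w.npy',get_image(n))
T0=np.load('pics/top_w.npy'); 
for z in (.024,.03,.036,.042,.048,.06,.078): print(z,proj('top',(.4818,-.0566,z)),proj('scene',(.4818,-.0566,z)))
x,y=proj('top',(.4818,-.0566,.04))[0].astype(int)
for r in range(y-18,y+16): print(r,T0[r,x-8:x+9].sum(1)//3)
"
```

```text
ang 139.4 rad 0.0559 resist 2.3 radial 6.7 20.65
{'time_s': 20.65, 'joint_positions': array([-1.15001614e-01,  1.85038373e-01,  2.05285930e+00, -8.44584528e-06,
        9.04538018e-01, -5.96494751e-01]), 'joint_vel': array([-0.00541783, -0.00322164,  0.0057467 ,  0.00357545, -0.00234268,
       -0.00880181]), 'joint_efforts': array([ -0.36570517, -50.75520515, -36.81194544,  -0.4829162 ,
        -2.3276069 ,   0.28351318]), 'tcp_pos': array([ 0.43937609, -0.02025412,  0.19973035]), 'orientation': array([-3.14089147e+00, -4.68084158e-04,  2.05229452e+00]), 'contact_force': array([-6.56956538,  2.5843606 , 17.97931078]), 'ft_torque': array([0.32192986, 1.06732251, 0.0399037 ]), 'gripper_force': 29.871731956664007, 'finger_gap': 0.2500954068132491}
0.024 [[304.94346893 235.42520791]] [[336.96026569 241.35371303]]
0.03 [[304.89374799 234.35743085]] [[337.04344358 240.24291544]]
0.036 [[304.84366755 233.28144625]] [[337.12720794 239.1242041 ]]
0.042 [[304.79322387 232.19716221]] [[337.2115649  237.99749525]]
0.048 [[304.74241313 231.1044855 ]] [[337.2965207  236.86270393]]
0.06 [[304.6396
[... 1846 characters left out ...]
2  84  83  82  80  79  85  97 101]
239 [101 101 101 102 100  91  82  76  77  80  77  76  80  85  93  96 101]
240 [101 101 102 100  98  99  94  86  86  86  86  82  91  98 100 102 100]
241 [ 99  98  96  97 100  97  99  97  99  99  98  98  99  99 103 102 100]
242 [ 99  98  98  97 102 102 102 102 102 102 102 101 102 100 101  97 100]
243 [102 102  99 103 103 103 100 103 102 102 100 101 100 102 100 100  98]
244 [100 101 102 103 101 102 100 101  99  99 100 100 100  95  99  90  86]
245 [103 101 102 100 102 101 102 100 100  98 101  96  84  84  83  80  78]
246 [ 99 101 102 101 101  98  99  96  89  86  88  83  79  75  75  73  78]
247 [101 100  99  98  91  84  85  85  79  76  76  76  74  80  87  99 115]
```

>>> {"api": "play_rows", "payload": {"rows": [-0.0015,-0.0035,0,0,1,-0.0015,-0.0035,0,0,1]}}

```text
time_s: 21.0
tcp_pos: [0.4348, -0.0266, 0.1998]
orientation: [3.141, 0.0, 2.052]
contact_force: [-2.4, 0.5, 13.1]
finger_gap: 0.252
gripper_force: 29.6
```

```bash
python3 -c "
from h import *
rep()"
```

```text
ang 147.4 rad 0.0558 resist 0.8 radial 2.3 21.0
```

>>> {"api": "play_rows", "payload": {"rows": [0,0,0,0,0,0,0,0,0,0,0,0,0,0,0,0,0,-0.02,0,0,0,0,-0.03,0,0]}}

```text
time_s: 21.62
tcp_pos: [0.4345, -0.0266, 0.2491]
orientation: [-3.14, -0.001, 2.052]
contact_force: [1.6, -0.0, -0.2]
finger_gap: 0.997
gripper_force: 0.0
```

>>> {"api": "play_rows", "payload": {"rows": [0,0,-0.05,0,0,0,0,-0.05,0,0,0.04,0,0,0,0,0.05,0,0,0,0,0.05,0,0,0,0]}}

```text
time_s: 22.25
tcp_pos: [0.3696, 0.0984, 0.3492]
orientation: [3.141, -0.0, 2.051]
contact_force: [0.5, -0.1, -0.8]
finger_gap: 1.0
gripper_force: 0.0
```

>>> {"api": "play_rows", "payload": {"rows": [0.05,0.02,0,0,0,0.05,0.02,0,0,0,0.05,0.02,0,0,0,0,0,0,0,0]}}

```text
time_s: 22.75
tcp_pos: [0.3534, 0.2612, 0.3489]
orientation: [-3.141, -0.001, 2.056]
contact_force: [0.3, -0.7, -0.8]
finger_gap: 1.0
gripper_force: 0.0
```

```bash
python3 - <<'E'
from h import *
np.set_printoptions(precision=4,suppress=True)
print(bot.get_state()["tcp_pos"],bot.get_state()["contact_force"])
I={n:get_image(n) for n in C}
for n in C:
    np.save(f"pics/{n}_end.npy",I[n])
    g=I[n].max(2).astype(float); best=[]
    # dark-handle score against crank angle (inside dark, beside bright)
    for a in range(100,200,2):
        c=CEN+.055*np.array([np.cos(np.radians(a)),np.sin(np.radians(a))])
        P=proj(n,[(*c,z) for z in np.linspace(.22,.285,14)])
        best.append((np.mean([g[int(round(y)),int(round(x))+k] for x,y in P for k in(-2,-1,0,1,2)]),a))
    print(n,sorted(best)[:5])
u=np.array((.463,-.886));v=np.array((.886,.463));c=np.array((.4448,.0084))
for n in C:
    hsv=cv2.cvtColor(I[n],cv2.COLOR_RGB2HSV); m=cv2.inRange(hsv,(5,90,50),(20,255,220))
    P=proj(n,[(*(c+a*u+b*v),.024) for a,b in((.15,-.05),(.15,.05),(-.15,.05),(-.15,-.05))])
    roi=np.zeros_like(m);cv2.fillConvexPoly(roi,P.astype(int),255);m&=roi
    q=np.argwhere(m)[:,::-1].astype(float); X=onz(n,q,.024)[:,:2]-c
    print(n,len(q),np.percentile(X@u,[1,99]),np.percentile(X@v,[1,99]))
    # crane base shift vs the first image
    ref=cv2.imread(f"pics/{n}0.png"); k=slice(180,270),slice(330,470)
    if n=="top":
        A=cv2.cvtColor(ref[225:305,365:460],cv2.COLOR_BGR2GRAY).astype(np.float32);B=cv2.cvtColor(I[n][225:305,365:460],cv2.COLOR_RGB2GRAY).astype(np.float32)
    else:
        A=cv2.cvtColor(ref[145:202,318:385],cv2.COLOR_BGR2GRAY).astype(np.float32);B=cv2.cvtColor(I[n][145:202,318:385],cv2.COLOR_RGB2GRAY).astype(np.float32)
    print("base shift px",cv2.phaseCorrelate(A,B))
E
```

```text
[0.3534 0.2612 0.3489] [ 0.2533 -0.6971 -0.8476]
scene [(np.float64(23.314285714285713), 148), (np.float64(23.314285714285713), 152), (np.float64(23.571428571428573), 154), (np.float64(23.614285714285714), 150), (np.float64(25.0), 156)]
top [(np.float64(49.51428571428571), 154), (np.float64(49.68571428571428), 158), (np.float64(50.08571428571429), 152), (np.float64(50.142857142857146), 156), (np.float64(50.857142857142854), 160)]
scene 1359 [-0.1228  0.1151] [-0.0307  0.0358]
base shift px ((0.14917267668047884, 0.12048461239428221), 0.7756412311836526)
top 1500 [-0.114   0.1164] [-0.0413  0.0276]
base shift px ((0.03526648370650065, -0.0038719909239190997), 0.9594290857513745)
```

Board is in place and the base hasn't moved, but the handle's spring-back angle is ambiguous (151–156°), so I'll re-grip and confirm the stiffness.

```bash
python3 -c "
from h import *
plan((.4332,-.0308,.33),60,6); print(bot.get_state()['time_s'])"
```

```text
-0.0488,-0.0107,0.0031,-5.39
-0.0476,-0.0152,0.0031,-5.39
-0.0460,-0.0196,0.0031,-5.39
-0.0439,-0.0238,0.0031,-5.39
-0.0415,-0.0279,0.0031,-5.39
-0.0387,-0.0316,0.0031,-5.39
22.85
```

>>> {"api": "play_rows", "payload": {"rows": [-0.0488,-0.0107,0.003,-5.4,0,-0.0476,-0.0152,0.003,-5.4,0,-0.046,-0.0196,0.003,-5.4,0,-0.0439,-0.0238,0.003,-5.4,0,-0.0415,-0.0279,0.003,-5.4,0]}}

```text
time_s: 23.48
tcp_pos: [0.4197, 0.0142, 0.3343]
orientation: [3.141, 0.0, 2.524]
contact_force: [1.1, 0.5, -0.2]
finger_gap: 1.001
gripper_force: 0.0
```

>>> {"api": "play_rows", "payload": {"rows": [-0.0387,-0.0316,0.003,-5.4,0,0,0,0,0,0]}}

```text
time_s: 23.72
tcp_pos: [0.433, -0.0351, 0.3309]
orientation: [-3.141, -0.0, 2.613]
contact_force: [-1.6, 1.1, -0.1]
finger_gap: 0.997
gripper_force: 0.0
```

```bash
python3 -c "
from h import *
plan((.4332,-.0308,.2),60,1); print(bot.get_state()['tcp_pos'])"
```

```text
0.0020,0.0038,0.1309,-0.29
[ 0.43298706 -0.03508092  0.33091426]
```

>>> {"api": "play_rows", "payload": {"rows": [0.002,0.0038,0.04,0,0,0,0,0.045,0,0,0,0,0.03,0,0,0,0,0.015,0,0,0,0,0,0,0.5]}}

```text
time_s: 24.35
tcp_pos: [0.4321, -0.0268, 0.2006]
orientation: [-3.141, -0.002, 2.616]
contact_force: [-0.4, 0.2, -0.2]
finger_gap: 0.815
gripper_force: 0.0
```

>>> {"api": "play_rows", "payload": {"rows": [0,0,0,0,1,0,0,0,0,1,0,0,0,0,1,0,0,0,0,1], "newtons": 30}}

```text
time_s: 24.85
tcp_pos: [0.4334, -0.0272, 0.2019]
orientation: [-3.141, 0.001, 2.617]
contact_force: [-3.4, -3.8, 7.0]
finger_gap: 0.257
gripper_force: 27.1
```

```bash
python3 -c "
from h import *
rep(); arc(152,134,4)"
```

```text
ang 148.7 rad 0.0566 resist 5.0 radial 0.9 24.85
148 0.0000,0.0038
144 -0.0003,0.0038
140 -0.0005,0.0038
136 -0.0008,0.0038
```

>>> {"api": "play_rows", "payload": {"rows": [0,0.002,0,0,1,0,0.002,0,0,1]}}

```text
time_s: 25.1
tcp_pos: [0.4355, -0.0239, 0.202]
orientation: [-3.141, 0.001, 2.617]
contact_force: [-2.8, -6.7, 6.7]
finger_gap: 0.258
gripper_force: 27.3
```

>>> {"api": "play_rows", "payload": {"rows": [-0.0002,0.002,0,0,1]}}

```text
time_s: 25.22
tcp_pos: [0.4367, -0.0222, 0.2019]
orientation: [-3.141, 0.001, 2.617]
contact_force: [-3.1, -7.5, 6.6]
finger_gap: 0.255
gripper_force: 27.2
```

```bash
python3 -c "
from h import *
rep()"
```

```text
ang 142.7 rad 0.0567 resist 7.8 radial -2.0 25.225
```

Resistance is 7.8 N against about 3.5 N free-running, roughly 55–60 N on the foot, so it's firm. Letting go.

>>> {"api": "play_rows", "payload": {"rows": [0,0,0,0,0,0,0,0,0,0,0,0,0,0,0,0,0,-0.02,0,0,0,0,-0.03,0,0]}}

```text
time_s: 25.85
tcp_pos: [0.4359, -0.0216, 0.2512]
orientation: [-3.141, -0.002, 2.617]
contact_force: [0.6, -0.3, 0.5]
finger_gap: 1.002
gripper_force: 0.0
```

>>> {"api": "play_rows", "payload": {"rows": [0,0,-0.05,0,0,0,0,-0.05,0,0,0.02,-0.04,0,0,0,0.02,-0.04,0,0,0,0,0,0,0,0]}}

```text
time_s: 26.48
tcp_pos: [0.3599, -0.0718, 0.3514]
orientation: [-3.141, 0.001, 2.615]
contact_force: [-0.3, 1.5, 0.6]
finger_gap: 1.004
gripper_force: 0.0
```

```bash
python3 - <<'E'
from h import *
s=bot.get_state(); print(s["tcp_pos"],s["contact_force"],s["time_s"])
bot.close_job()
E
```

```text
[ 0.35994992 -0.07178079  0.35144847] [-0.3094777   1.45669583  0.5641587 ] 26.475
the job is handed in; nothing more can be done
```

The job is handed in at 26.5 s: the board lies flat under the outrigger foot, and I wound the crank until it clearly stiffened (about 55–60 N on the foot, judged from the handle force) and let go of it; I had first wound it a quarter turn, before sliding the board in, to move the handle out of the gripper's way.

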